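# Change over the spring clips that hold a phone on a repair board

## Robot

A 6-joint arm with a two-finger parallel gripper is mounted at the origin on a cart in front of the work surface, level with it; the furniture and walls round the work are solid. World frame = base frame: x ahead of the robot, y to its left, z up, the work surface at z = 0. Lengths are in m, angles in rad, forces in N, time in s.
With the tool pointing down it reaches from about 0.25 to 0.775 m from the base axis. Payload 8.9 kg.
Tool frame: the origin (TCP) lies at the centre of the arm's flange, where the gripper is bolted on; the fingertips stand 173 mm ahead of it and the grasp point (between the pads) lies 155 mm ahead of it; z points along the fingers, y is the line along which they close (so a half turn about z gives the same grasp; the last joint's range is limited). The gripper opens to 85 mm and grips with 20 to 120 N. Pads are 22 mm wide; open, the fingers measure 114 mm over their backs; the gripper's body (76 mm by 85 mm) begins 54 mm behind the grasp point. The pads swing forward as they close: fully open they stand 13 mm farther back than shut.
Start: joints at [-1.47, 0.291, -0.153, 1.127, 0, 1.431], TCP at [0.125, -0.51, 0.405] pointing down, gripper open.
Joint ranges: [-2.52, 2.52], [-0.91, 1.74], [-1.3, 1.37], [-1.96, 2.02], [-1.52, 1.47], [-3.14, 3.14]. Speed limits (rad/s): [2.22, 2.22, 2.79, 3.14, 3.14, 3.14].

## Interface

Orientations are given as a unit quaternion [x, y, z, w].
In Python, from rig import read_state, camera, finish_job gives the robot as it stands.
- The arm moves only by the tool servo_tool, never from a script. Its argument "targets" is a list of rows, each a list of 3 entries, a list of its own where there are three numbers: the shift along the tool's x, y, z in units of 0.2 m (1.0 is 0.2 m), then the turn, a rotation vector about the tool's x, y, z in units of 1.5 rad (1.0 is 1.5 rad), then the opening, from 0 (shut) to 1 (fully open). In form: [[[tx, ty, tz], [rx, ry, rz], hand], ...]. A call has exactly 10 rows; each row is the pose to reach, as a shift and turn from the pose commanded when the call began, along the tool's axes at that moment; what a row does not reach only later rows make up. A row lasts 1/12 s, in which the tool goes at most 41.7 mm and 7.16 degrees, less where a joint would pass 70% of its speed; a pose out of reach is approached as far as the arm can. A call with a number of a shift or a turn outside -1 to 1 is refused whole. A call with a gripper value outside its range is refused whole. The fingers move at their own pace and stop on an object; "squeeze" is the grip in N (left out, the last holds). Time passes only in rows, so rows that repeat a pose let the fingers close, or fill a call up. It gives the time, the measured TCP pose, the force, the opening and the grip force at its end, in the units of the state.
- read_state(): the state, without advancing time (a new reading comes with each control period).
- camera(name): name is "side" or "top" or "wrist"; returns a dict with "img" (420x560x3 uint8, blue, green, red), "depth" (420x560 float32, m along the optical axis (not along the pixel's ray), 0 where there is no reading), "fx", "fy", "cx", "cy" (pixels), "k1" (the pictures are not rectified: a ray, as slopes to the right and down, at radius r is drawn at 1 + k1 r^2 times it, then the intrinsics apply), "world_to_cam" (4x4, takes a point from world to camera coordinates). Camera axes: x right, y down, z forward; pixel columns grow to the right and rows downward; lengths in m; the calibration is good to about 2 mm. A picture is of the moment at which its call begins.
- finish_job(): hands the job in; it is judged then, once.
The state is a dict: "t": time; "q": joint angles; "joint_velocities": joint speeds; "joint_efforts": joint torques, N m; "eef_pos": TCP position; "tool_rot": TCP orientation; "wrist_force": force on the tool from outside, world axes, zero at the start; "moment": the same for the moment, N m; "width": finger opening in m; "grip_force": force on a finger pad.
Only numpy, scipy, OpenCV 4.12 (cv2) and the standard library are available. Lean on these libraries where they do the work, as an engineer would, in place of code of your own. Each camera call takes 0.05 s, during which the arm holds its last target. There are 200 camera calls.

## Task

The phone on the small repair board is held only by the spring clip over its right-hand end, and I need that end free. Swing the open clip at the phone's near long side onto the phone so that it pushes the phone back and keeps it pressed snugly against the rail behind it (firm but gentle, do not squeeze the phone), and only then swing the right-hand clip well clear of the phone. Leave the phone lying on the board, and do not disturb the screwdriver and the eraser beside it.

Things in the scene. Friction and masses are not known exactly. Their poses are not given: they have to be found in the camera images.
- board: grey plastic repair board, 10 mm high, fixed on the desk, at another place and angle each time; spans x -70 to +60 and y -117.5 to +87.5 mm about its origin (on the underside); x points away from the robot to the rail, y left, z up
- rail: dark steel rail, 10 x 120 x 14 mm, on the board behind the phone's far long side; origin: middle of its underside, axes as the board's. A black rubber bar on set screws in front of it counts as part of it and does not give way. The bar's face, which the phone must rest on, is set anew each time, 13 to 24 mm in front of the origin; no reading tells it: find it by the rise in force
- phone: black mobile phone lying face up on the board, 138 x 68 x 8 mm, 0.16 kg, loose; origin at the middle of its underside; its x is the long way and points to the board's left (+y), its y points to the near side (board -x). At the start it stands 0 to 17 mm in front of the rail's bar. Its top is 18 mm above the desk.
- side_clip (a joint): swing angle (rad) of the clip at the near long side: 0 = arm parallel to board y, where it just seats the phone if the bar's face is 20 mm from the rail's origin (below 0 for a bar farther back); grows as it opens, counter-clockwise from above; stops at -0.25 and 1.5; starts open. A dark steel arm 10 mm wide. Its pivot is stiff (0.3 N m, some 4 N at the post), so it stays where it is left
- side_clip_post (a point): the side clip's upright round post, 12 mm in diameter (15 mm collar at its foot), 75 mm from the pivot, standing from 18 to 62 mm above the desk; this point is on its axis 50 mm above the desk. Push it along its circle. 5 to 10 N there rides the finger onto the phone and pushes the phone back; the force then rises steeply when all is seated, and 12 to 13 N at the post is right
- side_clip_tip (a point): underside of the side clip's bright sprung finger where its tip begins to turn up: 35 mm in front of the arm's middle line (board +x at angle 0), 55 mm from the pivot; the tip goes 13 mm on and 6 mm up. Free, the finger hangs 2 mm lower than the phone's top and rides up over its edge (lift spring 1 N, 2 N on the phone)
- side_clip_buffer (a point): front of the rubber buffer under the side clip's finger, 21 mm in front of the arm's middle line, 55 mm from the pivot (spring 10 N/mm, 3 mm travel); it meets the phone's side and presses it to the rail. Left alone the stiff pivot keeps up to about 5 N on the phone; under 1.5 N between phone and rail is not snug, over 18 N at any time harms the phone
- side_pivot (a point): axis of the side clip's pivot screw, at the board's top (10 mm above the desk); the screw head reaches 29 mm above the desk
- end_clip (a joint): swing angle (rad) of the like clip at the phone's right-hand end: 0 = arm points from its pivot to board -x, finger to board +y over the phone; grows as it opens, counter-clockwise from above, the post moving to board -y; stops at -0.25 and 1.5. Starts near 0, its finger pressing 2.4 N on the phone. Pivot friction 0.2 N m; no buffer. Beyond about 0.7 it is well clear
- end_clip_post (a point): the end clip's upright round post, 12 mm in diameter, 75 mm from the pivot, from 18 to 62 mm above the desk; this point is on its axis, 50 mm above the desk
- end_pivot (a point): axis of the end clip's pivot screw, at the board's top (10 mm above the desk); the screw head reaches 29 mm above the desk
- screwdriver: small screwdriver, 172 mm long, 26 mm high, lying loose to the left of the board: leave alone
- eraser: eraser, 21 x 48 x 12 mm, lying loose near the board's right front corner: leave alone

How it is judged:
On the way:
1. the side clip's finger is on the phone, the phone is pressed against the rail (over 1.5 N), and the end clip still holds the other end (angle under 0.2) (y of side_clip_tip in the frame of phone below 0.029 m and z of side_clip_tip in the frame of phone above 0.007 m and contact force between phone and rail above 1.5 N and value of joint end_clip below 0.2 rad), for 0.2 s.
At the end, for the whole second after the job is handed in: The side clip's finger lies at least 5 mm onto the phone and keeps it pressed on the rail with over 1.5 N; the phone lies flat, square to the rail within 0.03 rad and within 22 mm of where it was; the end clip is open beyond 0.6 rad; all at rest (y of side_clip_tip in the frame of phone below 0.029 m and z of side_clip_tip in the frame of phone between 0.007 and 0.011 m and contact force between phone and rail above 1.5 N and value of joint end_clip above 0.6 rad and angle between the x axis of phone and the y axis of rail, either way round below 0.03 rad and z of phone in the frame of rail below 0.002 m and distance of phone from where it was at the start of the episode below 0.022 m and linear speed of phone below 0.01 m/s and velocity of joint end_clip below 0.05 rad/s); the robot touches nothing.
It fails at once if the phone is squeezed against the rail with more than 18 N (contact force between phone and rail above 18 N).
It fails at once if the end clip is opened (beyond 0.35) while the side clip is not yet on the phone (value of joint end_clip above 0.35 rad and y of side_clip_tip in the frame of phone above 0.032 m).
It fails at once if the screwdriver or the eraser is moved by more than 15 mm (distance of any of screwdriver, eraser from where it was at the start of the episode above 0.015 m).
It also fails if it takes over 72 s, if anything falls off the work surface, if the arm or the gripper's body presses on something with over 40 N, if the wrist force passes 120 N, or if a joint passes its speed limit or range.

## Working session

There is one attempt and no reset: what is moved stays moved. The work goes in short steps, Python scripts to look and compute and a tool call to move; the robot and the scene stay as the last step left them, time stands still between calls to the robot, and variables do not carry over. Pictures are saved under pics/ and viewed, at most 11 in all, crops included, and the job is handed in when it is done.

Besides the shell and the picture viewer there is one more tool, called after "Request:" as a command line: name --argument value ..., lists and objects as JSON in quotes. servo_tool: Moves the arm, as the interface text tells. Shifts and turns lie within -1 to 1; 1 stands for 0.2 m of shift or 1.5 rad of turn. Its arguments: {"type":"object","properties":{"targets":{"type":"array","items":{"type":"array"}},"squeeze":{"type":"number"}},"required":["targets"]}

```bash
mkdir -p pics
python3 - <<'E'
from rig import *
import cv2,numpy as np
s=read_state();print({k:np.round(v,3) for k,v in s.items()})
for n in ("top","side"):
    c=camera(n);cv2.imwrite(f"pics/{n}0.png",c["img"]);np.savez(f"{n}0.npz",**c)
    print(n,c["fx"],c["fy"],c["cx"],c["cy"],c["k1"],np.round(c["world_to_cam"],3).tolist())
E
```

```text
{'t': np.float64(0.0), 'q': array([-1.47 ,  0.291, -0.154,  1.127,  0.   ,  1.432]), 'joint_velocities': array([-0.001, -0.001,  0.001, -0.001,  0.   , -0.002]), 'joint_efforts': array([ 2.0000e-03, -5.3715e+01,  3.3136e+01,  1.6000e-02, -0.0000e+00,
        0.0000e+00]), 'eef_pos': array([ 0.125, -0.51 ,  0.404]), 'tool_rot': array([ 0.993,  0.12 ,  0.   , -0.001]), 'wrist_force': array([0.566, 0.629, 0.433]), 'moment': array([ 0.009, -0.002, -0.011]), 'grip_force': np.float64(0.0), 'width': np.float64(0.085)}
top 442.4322293120212 442.4322293120212 279.80109683391987 206.8147159846854 -0.14638475642685372 [[0.016, -1.0, -0.005, -0.093], [-0.98, -0.015, -0.199, 0.539], [0.199, 0.008, -0.98, 0.806], [0.0, 0.0, 0.0, 1.0]]
side 493.7258528916434 493.7258528916434 276.39446568289486 208.7636434825297 -0.1721098724772236 [[0.927, -0.374, 0.02, -0.527], [-0.215, -0.576, -0.789, 0.106], [0.306, 0.727, -0.615, 0.77], [0.0, 0.0, 0.0, 1.0]]
```

View pics/top0.png

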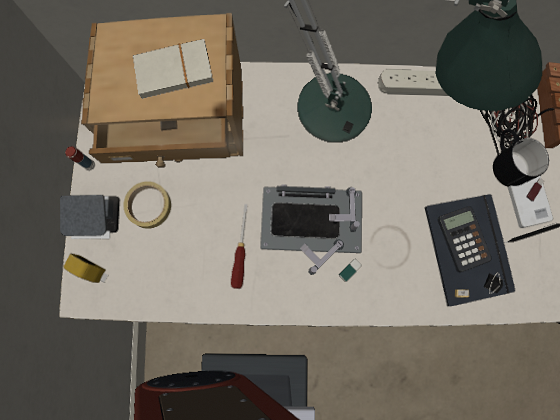

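View pics/side0.png

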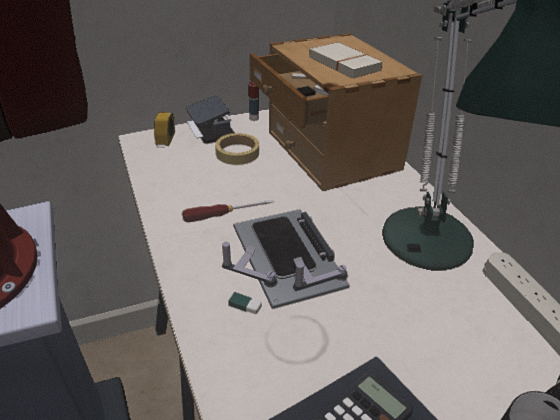

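The board is near (312,219) in the top view. The side clip is open with its post near (311,270), the end clip post is near (352,193), and the eraser is at (350,270). I'll enlarge that region.

```bash
cat > h.py <<'E'
import numpy as np,cv2
def K(c): return np.array([[c["fx"],0,c["cx"]],[0,c["fy"],c["cy"]],[0,0,1.]])
def D(c): return np.array([float(c["k1"]),0,0,0,0])
def proj(c,P):
    P=np.atleast_2d(np.array(P,float)); M=c["world_to_cam"]
    return cv2.projectPoints(P,cv2.Rodrigues(M[:3,:3].copy())[0],M[:3,3].copy(),K(c),D(c))[0][:,0]
def pix(c,uv,z):
    uv=np.array(uv,float).reshape(-1,1,2)
    n=cv2.undistortPoints(uv,K(c),D(c))[:,0]
    R=c["world_to_cam"][:3,:3];t=c["world_to_cam"][:3,3]
    o=-R.T@t; d=np.c_[n,np.ones(len(n))]@R
    return o+d*((z-o[2])/d[:,2])[:,None]
E
python3 - <<'E'
import cv2,numpy as np
a=cv2.imread("pics/top0.png")[178:282,245:380];cv2.imwrite("pics/c1.png",cv2.resize(a,None,fx=5.5,fy=5.5,interpolation=cv2.INTER_CUBIC))
E
```

```text
(no output)
```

View pics/c1.png

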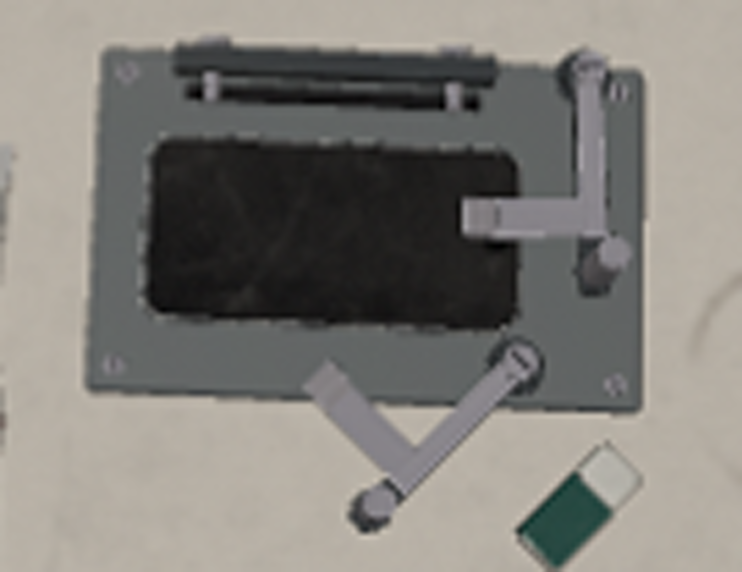

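The crop shows the following (crop px):
- Board corners: (105,48), (642,70), (638,411), (88,391).
- Side clip: pivot (520,358), post top (382,498).
- End clip: pivot (588,66), post top (615,250).
- Phone corners: (150,140), (520,152), (515,328), (148,314).

Run:
```python
from h import *
c=dict(np.load("top0.npz"))
f=lambda l:(np.array(l,float)+.5)/5.5+[245,178]-.5
B=pix(c,f([(105,48),(642,70),(638,411),(88,391)]),.010)[:,:2]
b=np.array([(60,87.5),(60,-117.5),(-70,-117.5),(-70,87.5)])/1000
bm,Bm=b.mean(0),B.mean(0)
H=(b-bm).T@(B-Bm); th=np.arctan2(H[0,1]-H[1,0],H[0,0]+H[1,1])
R=np.array([[np.cos(th),-np.sin(th)],[np.sin(th),np.cos(th)]]);o=Bm-R@bm
print("board",o,th,"res mm",(B-(b@R.T+o))*1000)
inv=lambda P:(P-o)@R*1000
for n,l,z in [("phone",[(150,140),(520,152),(515,328),(148,314)],.018),("piv s,e",[(520,358),(588,66)],.029),("posts",[(382,498),(615,250)],.062),("tip",[(322,375)],.02),("eraser",[(608,442),(642,483),(555,570),(517,530)],.012),("rail",[(175,50),(497,62),(497,82)],.024),("bar",[(190,100),(480,108)],.024)]:
    P=pix(c,f(l),z)[:,:2];print(n,np.round(P,4).tolist(),"board mm",np.round(inv(P),1).tolist())
```

```text
board [ 0.53081757 -0.1351209 ] -0.025759137349682475 res mm [[-0.55039073 -1.55912416]
 [-0.64599112  1.30648178]
 [ 0.90839763  1.90126142]
 [ 0.28798422 -1.64861905]]
phone [[0.5557, -0.0686], [0.5533, -0.2053], [0.4877, -0.2028], [0.491, -0.0691]] board mm [[23.2, 67.2], [24.2, -69.6], [-41.3, -68.8], [-41.5, 65.0]]
piv s,e [[0.4754, -0.2032], [0.5836, -0.2294]] board mm [[-53.6, -69.4], [55.2, -92.9]]
posts [[0.4227, -0.1513], [0.5097, -0.2325]] board mm [[-107.7, -19.0], [-18.6, -97.9]]
tip [[0.4694, -0.1325]] board mm [[-61.4, 1.1]]
eraser [[0.4471, -0.2373], [0.4323, -0.2496], [0.4006, -0.2176], [0.4149, -0.2038]] board mm [[-81.1, -104.3], [-95.6, -117.0], [-128.1, -85.8], [-114.1, -71.7]]
rail [[0.5886, -0.0773], [0.5858, -0.1964], [0.5783, -0.1963]] board mm [[56.3, 59.3], [56.6, -59.8], [49.0, -59.9]]
bar [[0.5697, -0.0831], [0.5683, -0.1899]] board mm [[37.6, 53.0], [38.9, -53.8]]
```

Request:
servo_tool --targets '[[[0.15,-0.12,0],[0,0,0],0],[[0.3,-0.24,0],[0,0,0],0],[[0.45,-0.36,0],[0,0,-0.05],0],[[0.6,-0.48,0],[0,0,-0.1],0],[[0.75,-0.6,0],[0,0,-0.17],0],[[0.865,-0.675,0],[0,0,-0.17],0],[[0.865,-0.675,0],[0,0,-0.17],0],[[0.865,-0.675,0],[0,0,-0.17],0],[[0.865,-0.675,0],[0,0,-0.17],0],[[0.865,-0.675,0],[0,0,-0.17],0]]' --squeeze 20

```text
t: 0.93
eef_pos: [0.2603, -0.3384, 0.4046]
tool_rot: [0.97, 0.244, -0.0, -0.0]
wrist_force: [-0.4, -0.8, 0.3]
width: -0.0003
grip_force: 0.0
```

Request:
servo_tool --targets '[[[0.15,-0.06,0],[0,0,0],0],[[0.3,-0.13,0.05],[0,0,0],0],[[0.45,-0.2,0.15],[0,0,0],0],[[0.6,-0.26,0.25],[0,0,0],0],[[0.75,-0.33,0.35],[0,0,0],0],[[0.9,-0.4,0.5],[0,0,0],0],[[1.0,-0.44,0.6],[0,0,0],0],[[1.0,-0.44,0.75],[0,0,0],0],[[1.0,-0.44,0.8],[0,0,0],0],[[1.0,-0.44,0.8],[0,0,0],0]]'

```text
t: 1.77
eef_pos: [0.3939, -0.1652, 0.2422]
tool_rot: [0.97, 0.245, -0.002, -0.002]
wrist_force: [-0.4, -0.0, -0.3]
width: 0.0003
grip_force: 0.0
```

Run:
```python
from rig import *
from h import *
s=read_state();print(s["eef_pos"],s["wrist_force"])
c=camera("side");im=c["img"].copy()
p=s["eef_pos"]
for d in (.173,.186):
    u=proj(c,p-[0,0,d])[0];print(u);cv2.circle(im,tuple(int(round(x)) for x in u),1,(0,0,255) if d<.18 else (0,255,0),-1)
cv2.imwrite("pics/s1.png",cv2.resize(im[120:320,150:350],None,fx=3,fy=3,interpolation=cv2.INTER_CUBIC))
```

```text
[ 0.39385905 -0.16522425  0.24222682] [-0.3662405  -0.04159514 -0.25320444]
[209.88124924 250.64407632]
[210.45505052 257.02008401]
```

View pics/s1.png

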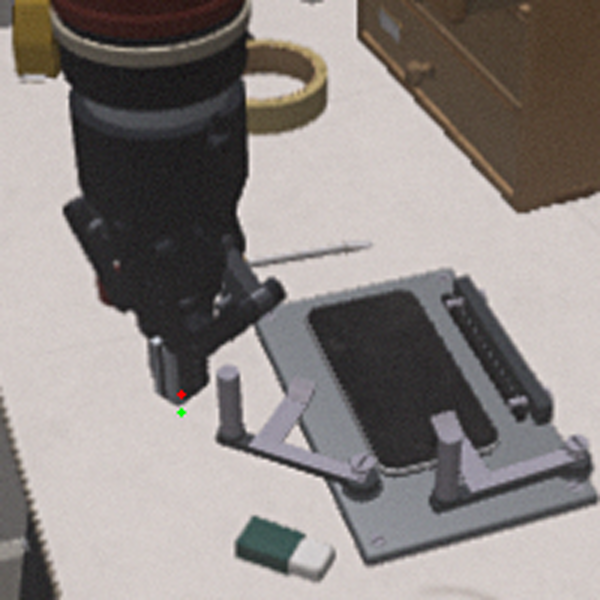

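Request:
servo_tool --targets '[[[0,0,0.05],[0,0,0],0],[[0,0,0.1],[0,0,0],0],[[0,0,0.15],[0,0,0],0],[[0,0,0.15],[0,0,0],0],[[0.02,0,0.15],[0,0,0],0],[[0.04,0,0.15],[0,0,0],0],[[0.06,0,0.15],[0,0,0],0],[[0.08,0,0.15],[0,0,0],0],[[0.1,0,0.15],[0,0,0],0],[[0.12,0,0.15],[0,0,0],0]]'

```text
t: 2.65
eef_pos: [0.4156, -0.1534, 0.2148]
tool_rot: [0.97, 0.245, -0.001, -0.0]
wrist_force: [-6.2, -0.3, 2.7]
width: -0.0001
grip_force: 2.4
```

```bash
cat > arc.py <<'E'
import sys,numpy as np
from rig import read_state
# piv x y, sign/mode s|e ; a list, phi list -> rows in units
def rows(piv,ddir,A,PH,off=.017,nsgn=1):
    s=read_state();p=s["eef_pos"];q=s["tool_rot"];ph0=2*np.arctan2(q[1],q[0])
    X=np.array([np.cos(ph0),np.sin(ph0)]);Y=np.array([np.sin(ph0),-np.cos(ph0)])
    print("pos",p.round(4),"phi",round(ph0,3),"F",s["wrist_force"].round(1))
    for a,f in zip(A,PH):
        t=np.array(piv)+.075*ddir(a)-off*nsgn*np.array([np.cos(f),np.sin(f)])
        d=(t-p[:2])/.2
        print(round(a,3),[round(float(d@X),3),round(float(d@Y),3),0],[0,0,round((ph0-f)/1.5,3)])
side=lambda a:np.array([-np.sin(a),np.cos(a)])
E
python3 - <<'E'
from arc import *
A=np.linspace(.66,.16,16);rows((.4754,-.2032),side,A,.49-(.66-A)*.7)
E
```

```text
pos [ 0.4156 -0.1534  0.2148] phi 0.495 F [-6.2 -0.3  2.7]
0.66 [-0.002, -0.009, 0] [0, 0, np.float64(0.003)]
0.627 [0.01, -0.013, 0] [0, 0, np.float64(0.019)]
0.593 [0.023, -0.016, 0] [0, 0, np.float64(0.034)]
0.56 [0.036, -0.019, 0] [0, 0, np.float64(0.05)]
0.527 [0.048, -0.022, 0] [0, 0, np.float64(0.066)]
0.493 [0.061, -0.024, 0] [0, 0, np.float64(0.081)]
0.46 [0.074, -0.026, 0] [0, 0, np.float64(0.097)]
0.427 [0.086, -0.027, 0] [0, 0, np.float64(0.112)]
0.393 [0.099, -0.028, 0] [0, 0, np.float64(0.128)]
0.36 [0.112, -0.029, 0] [0, 0, np.float64(0.143)]
0.327 [0.125, -0.029, 0] [0, 0, np.float64(0.159)]
0.293 [0.138, -0.028, 0] [0, 0, np.float64(0.174)]
0.26 [0.15, -0.027, 0] [0, 0, np.float64(0.19)]
0.227 [0.163, -0.026, 0] [0, 0, np.float64(0.206)]
0.193 [0.176, -0.025, 0] [0, 0, np.float64(0.221)]
0.16 [0.188, -0.023, 0] [0, 0, np.float64(0.237)]
```

Request:
servo_tool --targets '[[[0.01,-0.013,0],[0,0,0.02],0],[[0.023,-0.016,0],[0,0,0.035],0],[[0.036,-0.019,0],[0,0,0.05],0],[[0.048,-0.022,0],[0,0,0.066],0],[[0.061,-0.024,0],[0,0,0.08],0],[[0.074,-0.026,0],[0,0,0.097],0],[[0.086,-0.027,0],[0,0,0.112],0],[[0.099,-0.028,0],[0,0,0.128],0],[[0.112,-0.029,0],[0,0,0.143],0],[[0.125,-0.029,0],[0,0,0.159],0]]'

```text
t: 3.48
eef_pos: [0.4351, -0.1368, 0.2148]
tool_rot: [0.992, 0.127, -0.001, 0.0]
wrist_force: [-5.5, -2.8, 0.6]
width: -0.0
grip_force: 2.5
```

Run:
```python
from arc import *
A=np.linspace(.30,.0,11);rows((.4754,-.2032),side,A,.26-(.33-A)*.5)
from h import *
from rig import camera
c=camera("side");cv2.imwrite("pics/s2.png",cv2.resize(c["img"][160:320,190:390],None,fx=3.5,fy=3.5,interpolation=cv2.INTER_CUBIC))
```

```text
pos [ 0.4351 -0.1368  0.2148] phi 0.255 F [-5.5 -2.8  0.6]
0.3 [0.009, -0.004, 0] [0, 0, np.float64(0.007)]
0.27 [0.02, -0.005, 0] [0, 0, np.float64(0.017)]
0.24 [0.032, -0.006, 0] [0, 0, np.float64(0.027)]
0.21 [0.043, -0.007, 0] [0, 0, np.float64(0.037)]
0.18 [0.054, -0.008, 0] [0, 0, np.float64(0.047)]
0.15 [0.066, -0.008, 0] [0, 0, np.float64(0.057)]
0.12 [0.077, -0.008, 0] [0, 0, np.float64(0.067)]
0.09 [0.088, -0.008, 0] [0, 0, np.float64(0.077)]
0.06 [0.099, -0.007, 0] [0, 0, np.float64(0.087)]
0.03 [0.111, -0.006, 0] [0, 0, np.float64(0.097)]
0.0 [0.122, -0.005, 0] [0, 0, np.float64(0.107)]
```

View pics/s2.png

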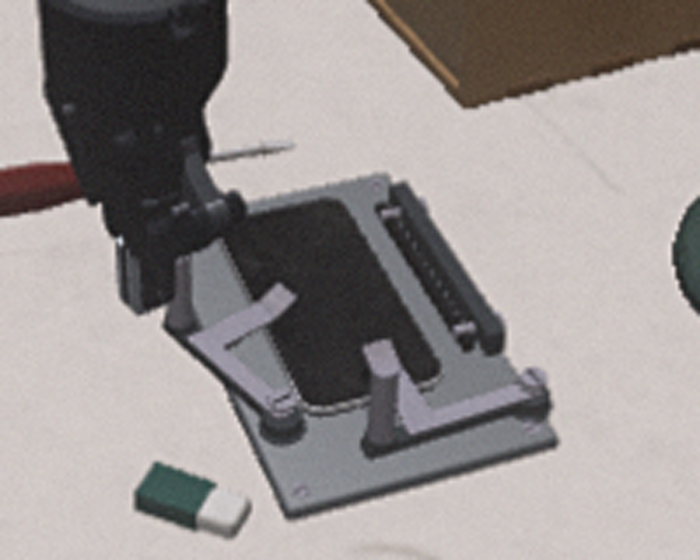

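The push is working: the post is held at about (180,300) and the finger tip is already over the phone edge near (285,295).

Request:
servo_tool --targets '[[[0.008,-0.003,0],[0,0,0.007],0],[[0.016,-0.004,0],[0,0,0.013],0],[[0.024,-0.005,0],[0,0,0.02],0],[[0.032,-0.006,0],[0,0,0.027],0],[[0.04,-0.007,0],[0,0,0.034],0],[[0.048,-0.007,0],[0,0,0.041],0],[[0.056,-0.008,0],[0,0,0.048],0],[[0.063,-0.008,0],[0,0,0.055],0],[[0.07,-0.008,0],[0,0,0.061],0],[[0.077,-0.008,0],[0,0,0.067],0]]'

```text
t: 4.37
eef_pos: [0.4492, -0.1314, 0.2147]
tool_rot: [0.997, 0.078, -0.001, 0.0]
wrist_force: [-7.7, -3.7, 4.7]
width: -0.0001
grip_force: 3.8
```

Request:
servo_tool --targets '[[[0.003,0,0],[0,0,0.003],0],[[0.006,0,0],[0,0,0.006],0],[[0.009,0,0],[0,0,0.009],0],[[0.012,0,0],[0,0,0.012],0],[[0.015,0.001,0],[0,0,0.015],0],[[0.018,0.001,0],[0,0,0.018],0],[[0.021,0.001,0],[0,0,0.021],0],[[0.024,0.001,0],[0,0,0.024],0],[[0.026,0.001,0],[0,0,0.027],0],[[0.028,0.001,0],[0,0,0.03],0]]'

```text
t: 5.2
eef_pos: [0.4543, -0.1303, 0.2146]
tool_rot: [0.998, 0.056, -0.001, -0.0]
wrist_force: [-7.7, -0.1, 5.4]
width: -0.0004
grip_force: 4.0
```

```bash
cat > look.py <<'E'
import sys
from rig import camera,read_state
from h import *
n=sys.argv[1]
c=camera("top");cv2.imwrite(f"pics/{n}.png",cv2.resize(c["img"][178:282,245:380],None,fx=5.5,fy=5.5,interpolation=cv2.INTER_CUBIC))
E
python3 look.py t3
```

```text
(no output)
```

View pics/t3.png

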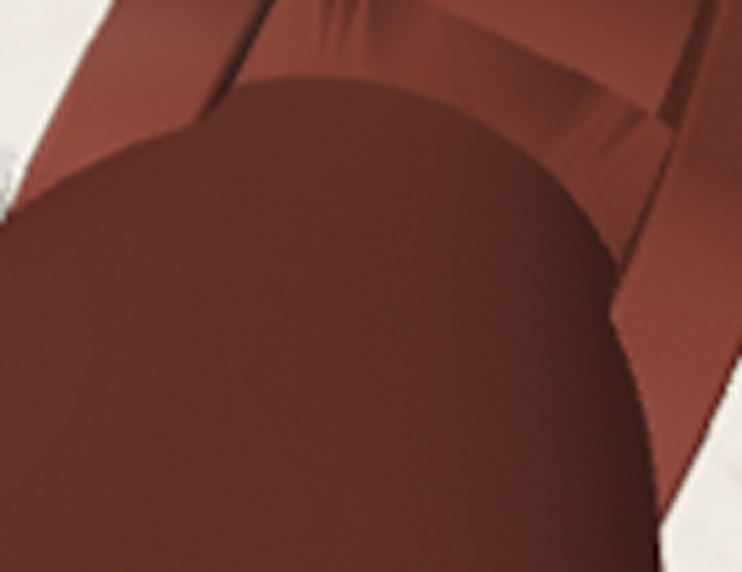

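The arm hides the board from above, so only the side view and force are useful now. Force is steady at 7.7 N, so I keep creeping.

Request:
servo_tool --targets '[[[0.002,0,0],[0,0,0.003],0],[[0.004,0,0],[0,0,0.006],0],[[0.006,0,0],[0,0,0.009],0],[[0.008,0,0],[0,0,0.012],0],[[0.01,0.001,0],[0,0,0.015],0],[[0.012,0.001,0],[0,0,0.018],0],[[0.014,0.001,0],[0,0,0.021],0],[[0.016,0.001,0],[0,0,0.024],0],[[0.018,0.001,0],[0,0,0.027],0],[[0.02,0.001,0],[0,0,0.03],0]]'

```text
t: 6.08
eef_pos: [0.4581, -0.1298, 0.2145]
tool_rot: [0.999, 0.033, -0.002, -0.001]
wrist_force: [-7.9, 1.5, 5.1]
width: 0.0003
grip_force: 4.0
```

```bash
cat > look.py <<'E'
import sys
from rig import camera,read_state
from h import *
n=sys.argv[1]
c=camera("side");cv2.imwrite(f"pics/{n}.png",cv2.resize(c["img"][190:310,220:360],None,fx=5,fy=5,interpolation=cv2.INTER_CUBIC))
E
python3 look.py s4
```

```text
(no output)
```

View pics/s4.png

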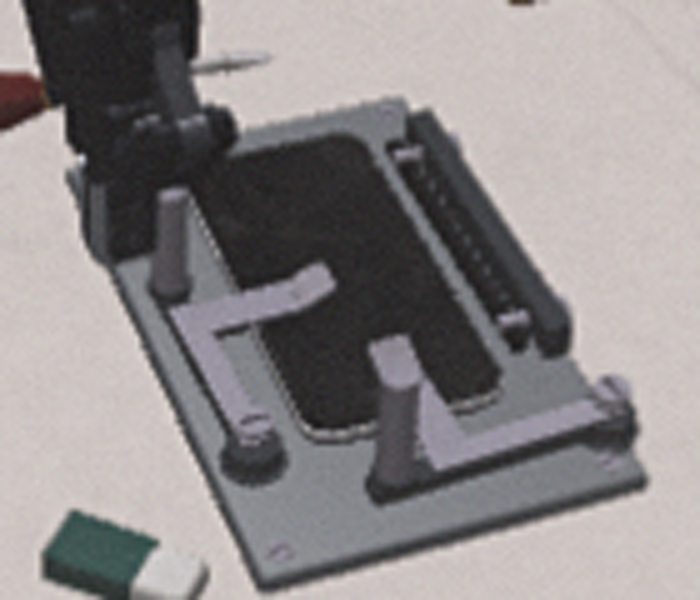

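The finger lies on the phone and a gap of about 10 mm to the bar remains. Continuing.

Request:
servo_tool --targets '[[[0.002,0,0],[0,0,0.003],0],[[0.004,0,0],[0,0,0.006],0],[[0.006,0,0],[0,0,0.009],0],[[0.008,0,0],[0,0,0.012],0],[[0.01,0,0],[0,0,0.015],0],[[0.012,0,0],[0,0,0.018],0],[[0.014,0,0],[0,0,0.021],0],[[0.016,0,0],[0,0,0.024],0],[[0.018,0.001,0],[0,0,0.027],0],[[0.02,0.001,0],[0,0,0.03],0]]'

```text
t: 6.97
eef_pos: [0.462, -0.1294, 0.2143]
tool_rot: [1.0, 0.011, -0.002, -0.001]
wrist_force: [-7.5, 3.3, 5.4]
width: 0.0001
grip_force: 3.9
```

Request:
servo_tool --targets '[[[0.001,0,0],[0,0,0.003],0],[[0.003,0,0],[0,0,0.006],0],[[0.004,0,0],[0,0,0.009],0],[[0.006,0,0],[0,0,0.012],0],[[0.007,0,0],[0,0,0.015],0],[[0.009,0,0],[0,0,0.018],0],[[0.01,0,0],[0,0,0.021],0],[[0.012,0,0],[0,0,0.024],0],[[0.013,0.001,0],[0,0,0.027],0],[[0.015,0.001,0],[0,0,0.03],0]]'

```text
t: 7.8
eef_pos: [0.4648, -0.1294, 0.2142]
tool_rot: [1.0, -0.012, -0.002, -0.001]
wrist_force: [-8.4, 4.8, 3.8]
width: 0.0002
grip_force: 4.2
```

Request:
servo_tool --targets '[[[0.001,0,0],[0,0,0],0],[[0.002,0,0],[0,0,0],0],[[0.003,0,0],[0,0,0],0],[[0.004,0,0],[0,0,0],0],[[0.005,0,0],[0,0,0],0],[[0.006,0,0],[0,0,0],0],[[0.007,0,0],[0,0,0],0],[[0.008,0,0],[0,0,0],0],[[0.009,0.001,0],[0,0,0],0],[[0.01,0.001,0],[0,0,0],0]]'

```text
t: 8.63
eef_pos: [0.4664, -0.1295, 0.2141]
tool_rot: [1.0, -0.011, -0.003, -0.002]
wrist_force: [-9.5, 5.2, 5.9]
width: -0.0001
grip_force: 5.1
```

Request:
servo_tool --targets '[[[0.001,0,0],[0,0,0],0],[[0.001,0,0],[0,0,0],0],[[0.002,0,0],[0,0,0],0],[[0.002,0,0],[0,0,0],0],[[0.003,0,0],[0,0,0],0],[[0.003,0,0],[0,0,0],0],[[0.004,0,0],[0,0,0],0],[[0.004,0,0],[0,0,0],0],[[0.005,0,0],[0,0,0],0],[[0.005,0,0],[0,0,0],0]]'

```text
t: 9.47
eef_pos: [0.4673, -0.1295, 0.2141]
tool_rot: [1.0, -0.011, -0.003, -0.001]
wrist_force: [-10.2, 4.1, 5.4]
width: -0.0
grip_force: 5.3
```

```bash
python3 look.py s5
```

```text
(no output)
```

View pics/s5.png

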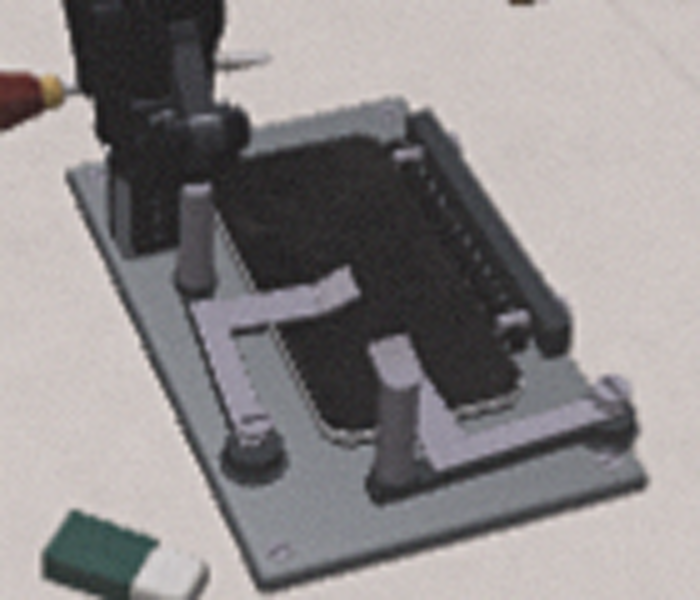

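The phone now looks to be at or very near the bar, with its far edge merging with the dark bar. Force is creeping up, so I go in finer steps.

Request:
servo_tool --targets '[[[0.001,0,0],[0,0,0],0],[[0.001,0,0],[0,0,0],0],[[0.002,0,0],[0,0,0],0],[[0.002,0,0],[0,0,0],0],[[0.003,0,0],[0,0,0],0],[[0.003,0,0],[0,0,0],0],[[0.004,0,0],[0,0,0],0],[[0.004,0,0],[0,0,0],0],[[0.004,0,0],[0,0,0],0],[[0.004,0,0],[0,0,0],0]]'

```text
t: 10.35
eef_pos: [0.468, -0.1295, 0.2141]
tool_rot: [1.0, -0.011, -0.003, -0.001]
wrist_force: [-10.5, 3.8, 6.4]
width: -0.0004
grip_force: 5.5
```

Request:
servo_tool --targets '[[[0.001,0,0],[0,0,0],0],[[0.001,0,0],[0,0,0],0],[[0.002,0,0],[0,0,0],0],[[0.002,0,0],[0,0,0],0],[[0.003,0,0],[0,0,0],0],[[0.003,0,0],[0,0,0],0],[[0.004,0,0],[0,0,0],0],[[0.004,0,0],[0,0,0],0],[[0.004,0,0],[0,0,0],0],[[0.004,0,0],[0,0,0],0]]'

```text
t: 11.18
eef_pos: [0.4687, -0.1295, 0.2141]
tool_rot: [1.0, -0.011, -0.003, -0.001]
wrist_force: [-10.7, 3.6, 6.4]
width: -0.0
grip_force: 5.7
```

Run:
```python
from rig import *
import numpy as np
F=[]
for i in range(5):
    camera("wrist");F.append(read_state()["wrist_force"])
print(np.round(F,1).tolist(),read_state()["eef_pos"])
```

```text
[[-11.2, 3.4, 7.0], [-11.4, 3.7, 6.8], [-11.7, 3.1, 6.4], [-10.4, 4.7, 6.7], [-11.4, 3.2, 7.1]] [ 0.4687412  -0.1295348   0.21408637]
```

Request:
servo_tool --targets '[[[0.001,0,0],[0,0,0],0],[[0.001,0,0],[0,0,0],0],[[0.002,0,0],[0,0,0],0],[[0.002,0,0],[0,0,0],0],[[0.003,0,0],[0,0,0],0],[[0.003,0,0],[0,0,0],0],[[0.003,0,0],[0,0,0],0],[[0.003,0,0],[0,0,0],0],[[0.003,0,0],[0,0,0],0],[[0.003,0,0],[0,0,0],0]]'

```text
t: 12.27
eef_pos: [0.4692, -0.1295, 0.2141]
tool_rot: [1.0, -0.011, -0.003, -0.001]
wrist_force: [-11.9, 4.5, 6.6]
width: 0.0001
grip_force: 6.0
```

```bash
cat > f.py <<'E'
from rig import *
import numpy as np
F=[]
for i in range(6):
    camera("wrist");F.append(read_state()["wrist_force"])
print(np.round(np.mean(F,0),2),read_state()["eef_pos"].round(4))
E
python3 f.py; python3 look.py s6
```

```text
[-11.64   4.17   7.45] [ 0.4692 -0.1295  0.2141]
```

View pics/s6.png

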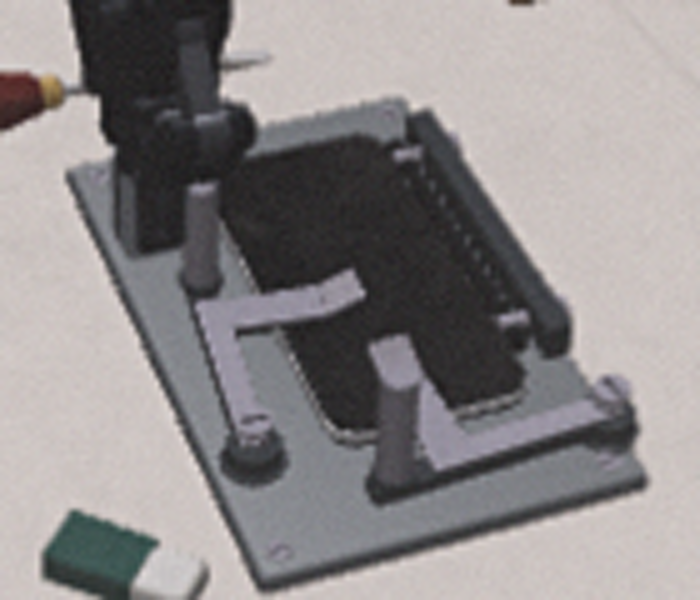

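Request:
servo_tool --targets '[[[0.001,0,0],[0,0,0],0],[[0.001,0,0],[0,0,0],0],[[0.002,0,0],[0,0,0],0],[[0.002,0,0],[0,0,0],0],[[0.003,0,0],[0,0,0],0],[[0.003,0,0],[0,0,0],0],[[0.003,0,0],[0,0,0],0],[[0.003,0,0],[0,0,0],0],[[0.003,0,0],[0,0,0],0],[[0.003,0,0],[0,0,0],0]]'

```text
t: 13.45
eef_pos: [0.4696, -0.1295, 0.2141]
tool_rot: [1.0, -0.012, -0.003, -0.001]
wrist_force: [-13.0, 3.2, 7.6]
width: -0.0003
grip_force: 6.6
```

```bash
python3 f.py
```

```text
[-13.14   4.01   8.36] [ 0.4696 -0.1296  0.2141]
```

Force now rises steeply (11.6 to 13.1 N in 0.4 mm), so the phone is seated. I back off and lift.

Request:
servo_tool --targets '[[[-0.005,0,0],[0,0,0],0],[[-0.02,0,0],[0,0,0],0],[[-0.06,0,0],[0,0,0],0],[[-0.12,0,0],[0,0,0],0],[[-0.15,0,-0.05],[0,0,0],0],[[-0.15,0,-0.15],[0,0,0],0],[[-0.15,0,-0.3],[0,0,0],0],[[-0.15,0,-0.4],[0,0,0],0],[[-0.15,0,-0.4],[0,0,0],0],[[-0.15,0,-0.4],[0,0,0],0]]'

```text
t: 14.58
eef_pos: [0.4427, -0.1306, 0.2964]
tool_rot: [1.0, -0.012, 0.002, 0.001]
wrist_force: [-0.5, 0.2, -0.2]
width: 0.0002
grip_force: 0.0
```

```bash
python3 f.py
python3 - <<'E'
from rig import *
from h import *
# compare phone edges via side cam: bring the two seated frames
c=camera("side");cv2.imwrite("pics/raw_side7.png",c["img"])
a=cv2.imread("pics/s6.png").astype(int);b=cv2.resize(c["img"][190:310,220:360],None,fx=5,fy=5,interpolation=cv2.INTER_CUBIC).astype(int)
print("phone-region diff",abs(a-b)[340:460,300:530].mean(),"clip diff",abs(a-b)[260:480,190:300].mean())
E
```

```text
[ 0.03  0.03 -0.11] [ 0.4418 -0.1301  0.294 ]
phone-region diff 3.8180193236714977 clip diff 4.66099173553719
```

Request:
servo_tool --targets '[[[0.05,0.06,0],[0,0,-0.08],0],[[0.1,0.12,0],[0,0,-0.16],0],[[0.15,0.18,0],[0,0,-0.24],0],[[0.2,0.24,0],[0,0,-0.32],0],[[0.26,0.3,0],[0,0,-0.4],0],[[0.31,0.36,0],[0,0,-0.48],0],[[0.31,0.36,0],[0,0,-0.56],0],[[0.31,0.36,0],[0,0,-0.64],0],[[0.31,0.36,0],[0,0,-0.72],0],[[0.31,0.36,0],[0,0,-0.75],0]]'

```text
t: 15.77
eef_pos: [0.5023, -0.2038, 0.294]
tool_rot: [0.851, 0.526, -0.0, -0.001]
wrist_force: [0.3, -0.4, 1.4]
width: -0.0
grip_force: 0.0
```

Request:
servo_tool --targets '[[[0,0,0],[0,0,-0.08],0],[[0,0,0],[0,0,-0.16],0],[[0,0,0],[0,0,-0.24],0],[[0,0,0],[0,0,-0.31],0],[[0,0,0],[0,0,-0.31],0],[[0,0,0],[0,0,-0.31],0],[[0,0,0],[0,0,-0.31],0],[[0,0,0],[0,0,-0.31],0],[[0,0,0],[0,0,-0.31],0],[[0,0,0],[0,0,-0.31],0]]'

```text
t: 16.6
eef_pos: [0.5024, -0.2038, 0.2947]
tool_rot: [0.709, 0.705, 0.0, -0.0]
wrist_force: [-0.1, 0.1, 0.2]
width: -0.0004
grip_force: 0.0
```

Run:
```python
from rig import *
from h import *
s=read_state();p=s["eef_pos"];q=s["tool_rot"];print(p,2*np.arctan2(q[1],q[0]),s["q"].round(2))
c=camera("side");im=c["img"].copy()
# overlay: tip now, and planned tip at z .041, post top estimate
for P,col in [(p-[0,0,.173],(0,0,255)),([p[0],p[1],.041],(0,255,0)),([.5097,-.2325,.062],(255,255,0))]:
    u=proj(c,P)[0];cv2.circle(im,tuple(int(round(x)) for x in u),1,col,-1)
cv2.imwrite("pics/s8.png",cv2.resize(im[170:310,210:360],None,fx=4.2,fy=4.2,interpolation=cv2.INTER_CUBIC))
```

```text
[ 0.50237721 -0.20375417  0.2946866 ] 1.5647914773081626 [-0.52  0.41 -0.29  0.88  0.    1.06]
```

View pics/s8.png

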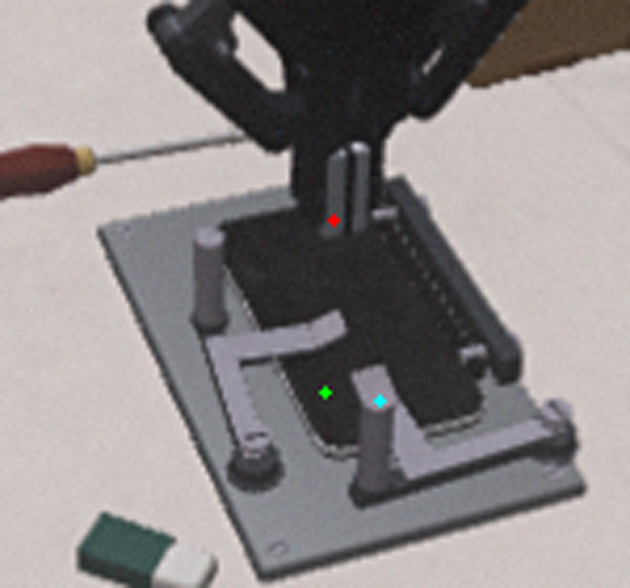

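The side clip holds on the phone, and the end post estimate at (380,400) matches the picture. The descent spot at (325,393) is clear on the post's left, so I descend.

Request:
servo_tool --targets '[[[0,0,0.08],[0,0,0],0],[[0,0,0.16],[0,0,0],0],[[0,0,0.24],[0,0,0],0],[[0,0,0.32],[0,0,0],0],[[0,0,0.38],[0,0,0],0],[[0,0,0.4],[0,0,0],0],[[0,0,0.4],[0,0,0],0],[[0,0,0.4],[0,0,0],0],[[-0.02,0,0.4],[0,0,0],0],[[-0.04,0,0.4],[0,0,0],0]]'

```text
t: 17.48
eef_pos: [0.5028, -0.2122, 0.2156]
tool_rot: [0.709, 0.705, 0.0, 0.001]
wrist_force: [-0.0, 0.3, -1.0]
width: -0.0004
grip_force: 0.0
```

Run:
```python
from arc import *
A=np.linspace(.04,1.0,26);rows((.5836,-.2294),lambda a:np.array([-np.cos(a),-np.sin(a)]),A,np.pi/2+.6*(A-.04),.017,-1)
```

```text
pos [ 0.5028 -0.2122  0.2156] phi 1.566 F [-0.   0.3 -1. ]
0.04 [-0.016, 0.03, 0] [0, 0, np.float64(-0.003)]
0.078 [-0.03, 0.029, 0] [0, 0, np.float64(-0.018)]
0.117 [-0.045, 0.028, 0] [0, 0, np.float64(-0.034)]
0.155 [-0.059, 0.028, 0] [0, 0, np.float64(-0.049)]
0.194 [-0.073, 0.029, 0] [0, 0, np.float64(-0.065)]
0.232 [-0.088, 0.03, 0] [0, 0, np.float64(-0.08)]
0.27 [-0.102, 0.032, 0] [0, 0, np.float64(-0.095)]
0.309 [-0.116, 0.034, 0] [0, 0, np.float64(-0.111)]
0.347 [-0.13, 0.037, 0] [0, 0, np.float64(-0.126)]
0.386 [-0.144, 0.04, 0] [0, 0, np.float64(-0.141)]
0.424 [-0.157, 0.044, 0] [0, 0, np.float64(-0.157)]
0.462 [-0.171, 0.048, 0] [0, 0, np.float64(-0.172)]
0.501 [-0.184, 0.053, 0] [0, 0, np.float64(-0.187)]
0.539 [-0.197, 0.058, 0] [0, 0, np.float64(-0.203)]
0.578 [-0.21, 0.064, 0] [0, 0, np.float64(-0.218)]
0.616 [-0.222, 0.07, 0] [0, 0, np.float64(-0.234)]
0.654 [-0.235, 0.077, 0] [0, 0, np.float64(-0.249)]
0.693 [-0.247, 0.084, 0] [0, 0, np.float64(-0.264)]
0.731 [-0.258, 0.092, 0] [0, 0, np.float64(-0.28)]
0.77 [-0.27, 0.1, 0] [0, 0, np.float64(-0.295)]
0.808 [-0.28, 0.109, 0] [0, 0, np.float64(-0.31)]
0.846 [-0.291, 0.118, 0] [0, 0, np.float64(-0.326)]
0.885 [-0.301, 0.127, 0] [0, 0, np.float64(-0.341)]
0.923 [-0.311, 0.137, 0] [0, 0, np.float64(-0.356)]
0.962 [-0.321, 0.147, 0] [0, 0, np.float64(-0.372)]
1.0 [-0.33, 0.157, 0] [0, 0, np.float64(-0.387)]
```

Request:
servo_tool --targets '[[[-0.01,0.003,0],[0,0,0],0],[[-0.02,0.006,0],[0,0,-0.01],0],[[-0.03,0.01,0],[0,0,-0.02],0],[[-0.04,0.013,0],[0,0,-0.03],0],[[-0.05,0.015,0],[0,0,-0.04],0],[[-0.06,0.018,0],[0,0,-0.05],0],[[-0.07,0.02,0],[0,0,-0.06],0],[[-0.08,0.022,0],[0,0,-0.075],0],[[-0.09,0.024,0],[0,0,-0.085],0],[[-0.102,0.027,0],[0,0,-0.095],0]]'

```text
t: 18.32
eef_pos: [0.5073, -0.2322, 0.2144]
tool_rot: [0.656, 0.754, -0.0, -0.001]
wrist_force: [-4.1, 2.7, -1.3]
width: -0.0001
grip_force: 2.0
```

Run:
```python
from arc import *
A=np.linspace(.27,1.05,20);rows((.5836,-.2294),lambda a:np.array([-np.cos(a),-np.sin(a)]),A,np.pi/2+.6*(A-.04),.017,-1)
```

```text
pos [ 0.5073 -0.2322  0.2144] phi 1.71 F [-4.1  2.7 -1.3]
0.27 [-0.003, 0.008, 0] [0, 0, np.float64(0.001)]
0.311 [-0.018, 0.008, 0] [0, 0, np.float64(-0.016)]
0.352 [-0.034, 0.009, 0] [0, 0, np.float64(-0.032)]
0.393 [-0.049, 0.01, 0] [0, 0, np.float64(-0.049)]
0.434 [-0.064, 0.013, 0] [0, 0, np.float64(-0.065)]
0.475 [-0.079, 0.015, 0] [0, 0, np.float64(-0.081)]
0.516 [-0.093, 0.019, 0] [0, 0, np.float64(-0.098)]
0.557 [-0.108, 0.022, 0] [0, 0, np.float64(-0.114)]
0.598 [-0.122, 0.027, 0] [0, 0, np.float64(-0.131)]
0.639 [-0.136, 0.032, 0] [0, 0, np.float64(-0.147)]
0.681 [-0.15, 0.038, 0] [0, 0, np.float64(-0.164)]
0.722 [-0.164, 0.044, 0] [0, 0, np.float64(-0.18)]
0.763 [-0.177, 0.051, 0] [0, 0, np.float64(-0.196)]
0.804 [-0.19, 0.058, 0] [0, 0, np.float64(-0.213)]
0.845 [-0.202, 0.066, 0] [0, 0, np.float64(-0.229)]
0.886 [-0.215, 0.074, 0] [0, 0, np.float64(-0.246)]
0.927 [-0.227, 0.083, 0] [0, 0, np.float64(-0.262)]
0.968 [-0.238, 0.092, 0] [0, 0, np.float64(-0.279)]
1.009 [-0.249, 0.101, 0] [0, 0, np.float64(-0.295)]
1.05 [-0.26, 0.112, 0] [0, 0, np.float64(-0.311)]
```

Request:
servo_tool --targets '[[[-0.018,-0.002,0],[0,0,-0.01],0],[[-0.034,-0.002,0],[0,0,-0.02],0],[[-0.049,-0.001,0],[0,0,-0.03],0],[[-0.064,0.001,0],[0,0,-0.045],0],[[-0.079,0.004,0],[0,0,-0.06],0],[[-0.093,0.008,0],[0,0,-0.075],0],[[-0.108,0.012,0],[0,0,-0.09],0],[[-0.122,0.017,0],[0,0,-0.105],0],[[-0.136,0.022,0],[0,0,-0.12],0],[[-0.15,0.028,0],[0,0,-0.135],0]]'

```text
t: 19.15
eef_pos: [0.5174, -0.2617, 0.2148]
tool_rot: [0.577, 0.817, -0.0, 0.0]
wrist_force: [-2.1, 2.1, -0.3]
width: 0.0002
grip_force: 1.2
```

Run:
```python
from arc import *
A=np.linspace(.7,1.1,10);rows((.5836,-.2294),lambda a:np.array([-np.cos(a),-np.sin(a)]),A,np.pi/2+.6*(A-.04),.017,-1)
```

```text
pos [ 0.5174 -0.2617  0.2148] phi 1.913 F [-2.1  2.1 -0.3]
0.7 [-0.005, 0.01, 0] [0, 0, np.float64(-0.036)]
0.744 [-0.021, 0.014, 0] [0, 0, np.float64(-0.054)]
0.789 [-0.036, 0.018, 0] [0, 0, np.float64(-0.072)]
0.833 [-0.052, 0.024, 0] [0, 0, np.float64(-0.089)]
0.878 [-0.066, 0.03, 0] [0, 0, np.float64(-0.107)]
0.922 [-0.081, 0.036, 0] [0, 0, np.float64(-0.125)]
0.967 [-0.095, 0.044, 0] [0, 0, np.float64(-0.143)]
1.011 [-0.109, 0.051, 0] [0, 0, np.float64(-0.161)]
1.056 [-0.122, 0.06, 0] [0, 0, np.float64(-0.178)]
1.1 [-0.135, 0.069, 0] [0, 0, np.float64(-0.196)]
```

Request:
servo_tool --targets '[[[-0.012,0.003,0],[0,0,-0.01],0],[[-0.025,0.006,0],[0,0,-0.02],0],[[-0.038,0.01,0],[0,0,-0.04],0],[[-0.052,0.014,0],[0,0,-0.055],0],[[-0.066,0.02,0],[0,0,-0.07],0],[[-0.081,0.026,0],[0,0,-0.085],0],[[-0.095,0.034,0],[0,0,-0.1],0],[[-0.105,0.04,0],[0,0,-0.115],0],[[-0.105,0.04,0],[0,0,-0.115],0],[[-0.105,0.04,0],[0,0,-0.115],0]]'

```text
t: 19.98
eef_pos: [0.5324, -0.2786, 0.2149]
tool_rot: [0.505, 0.863, 0.0, 0.001]
wrist_force: [-1.3, 0.3, 1.5]
width: 0.0002
grip_force: 0.0
```

Request:
servo_tool --targets '[[[0.02,0,0],[0,0,0],0],[[0.05,0,0],[0,0,0],0],[[0.08,0,0],[0,0,0],0],[[0.08,0,-0.05],[0,0,0],0],[[0.08,0,-0.15],[0,0,0],0],[[0.08,0,-0.3],[0,0,0],0],[[0.08,0,-0.45],[0,0,0],0],[[0.08,0,-0.6],[0,0,0],0],[[0.08,0,-0.75],[0,0,0],0],[[0.08,0,-0.75],[0,0,0],0]]'

```text
t: 20.82
eef_pos: [0.5252, -0.2649, 0.3717]
tool_rot: [0.505, 0.863, -0.0, 0.005]
wrist_force: [0.7, 0.2, 0.0]
width: -0.0001
grip_force: 0.0
```

Request:
servo_tool --targets '[[[-0.2,0,0],[0,0,0],0],[[-0.4,0,0],[0,0,0],0],[[-0.6,0,0],[0,0,0],0],[[-0.6,-0.2,0],[0,0,0],0],[[-0.6,-0.4,0],[0,0,0],0],[[-0.6,-0.6,0],[0,0,0],0],[[-0.6,-0.8,0],[0,0,0],0],[[-0.6,-0.8,0],[0,0,0],0],[[-0.6,-0.8,0],[0,0,0],0],[[-0.6,-0.8,0],[0,0,0],0]]'

```text
t: 21.65
eef_pos: [0.4434, -0.4473, 0.3654]
tool_rot: [0.505, 0.863, 0.0, 0.0]
wrist_force: [0.7, 0.3, -0.9]
width: -0.0
grip_force: 0.0
```

Run:
```python
from rig import *
from h import *
print(read_state()["eef_pos"],read_state()["wrist_force"])
c=camera("top");cv2.imwrite("pics/t9.png",cv2.resize(c["img"][178:282,245:380],None,fx=5.5,fy=5.5,interpolation=cv2.INTER_CUBIC))
```

```text
[ 0.44340079 -0.4472995   0.36539115] [ 0.66016731  0.25077031 -0.8763379 ]
```

View pics/t9.png

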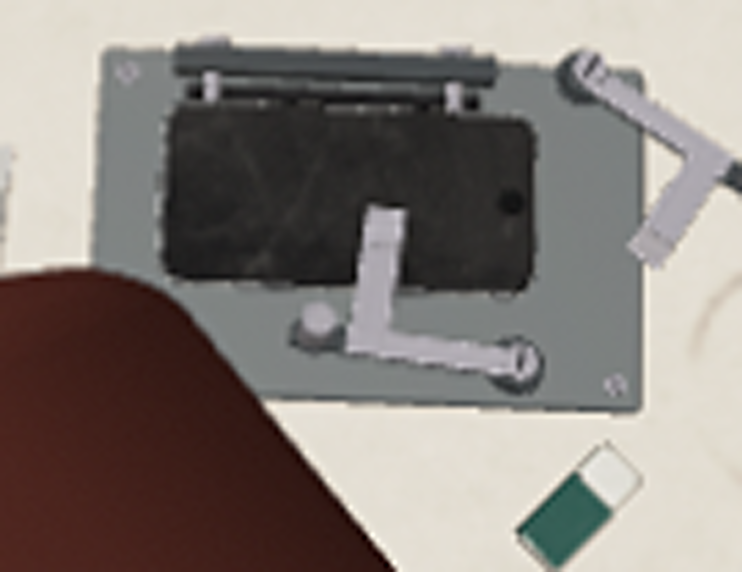

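The end clip is open at about 0.9 rad. The phone is square and up against the bar, and the side clip's finger lies on it. The steep rise was seen over only one step, so I'll re-press once to make sure it is seated.

Request:
servo_tool --targets '[[[0.1,0.055,0],[0,0,0.08],0],[[0.2,0.11,0],[0,0,0.16],0],[[0.3,0.165,0],[0,0,0.24],0],[[0.4,0.22,0],[0,0,0.32],0],[[0.5,0.275,0],[0,0,0.4],0],[[0.6,0.33,0],[0,0,0.48],0],[[0.7,0.385,0],[0,0,0.56],0],[[0.7,0.385,0],[0,0,0.64],0],[[0.7,0.385,0],[0,0,0.72],0],[[0.7,0.385,0],[0,0,0.8],0]]'

```text
t: 22.53
eef_pos: [0.4429, -0.286, 0.3651]
tool_rot: [0.905, 0.426, 0.0, 0.0]
wrist_force: [-0.3, 0.7, -0.9]
width: 0.0001
grip_force: 0.0
```

```bash
cat > to.py <<'E'
import sys;from rig import read_state;import numpy as np
x,y,z,f=map(float,sys.argv[1:]);s=read_state();p=s["eef_pos"];q=s["tool_rot"];h=2*np.arctan2(q[1],q[0])
d=np.array([x,y])-p[:2];print(p,h,"shift",np.round([(d[0]*np.cos(h)+d[1]*np.sin(h))/.2,(d[0]*np.sin(h)-d[1]*np.cos(h))/.2,(p[2]-z)/.2],3),"rz",round((h-f)/1.5,3))
E
python3 to.py .435 -.1296 .29 -.024
```

```text
[ 0.44293778 -0.2859813   0.36509043] 0.8805565747677182 shift [ 0.578 -0.528  0.375] rz 0.603
```

Request:
servo_tool --targets '[[[0.1,-0.09,0],[0,0,0.08],0],[[0.2,-0.18,0],[0,0,0.16],0],[[0.3,-0.27,0],[0,0,0.24],0],[[0.4,-0.36,0],[0,0,0.32],0],[[0.5,-0.45,0],[0,0,0.4],0],[[0.578,-0.528,0],[0,0,0.48],0],[[0.578,-0.528,0.1],[0,0,0.56],0],[[0.578,-0.528,0.2],[0,0,0.603],0],[[0.578,-0.528,0.3],[0,0,0.603],0],[[0.578,-0.528,0.375],[0,0,0.603],0]]'

```text
t: 23.37
eef_pos: [0.434, -0.1297, 0.2887]
tool_rot: [1.0, -0.009, 0.0, -0.0]
wrist_force: [-1.1, -0.5, -0.3]
width: 0.0001
grip_force: 0.0
```

```bash
python3 to.py .462 -.1296 .214 -.024
```

```text
[ 0.43397531 -0.12973858  0.28874152] -0.01874838649524839 shift [ 0.14  -0.003  0.374] rz 0.004
```

Request:
servo_tool --targets '[[[0,0,0.1],[0,0,0],0],[[0,0,0.2],[0,0,0],0],[[0,0,0.3],[0,0,0],0],[[0,0,0.374],[0,0,0],0],[[0,0,0.374],[0,0,0],0],[[0.03,0,0.374],[0,0,0],0],[[0.06,0,0.374],[0,0,0],0],[[0.09,0,0.374],[0,0,0],0],[[0.12,0,0.374],[0,0,0],0],[[0.14,0,0.374],[0,0,0],0]]'

```text
t: 24.2
eef_pos: [0.463, -0.132, 0.2157]
tool_rot: [1.0, -0.01, 0.001, 0.0]
wrist_force: [1.0, 0.6, -0.3]
width: -0.0004
grip_force: 0.0
```

Request:
servo_tool --targets '[[[0.003,0,0],[0,0,0],0],[[0.006,0,0],[0,0,0],0],[[0.009,0,0],[0,0,0],0],[[0.012,0,0],[0,0,0],0],[[0.015,0,0],[0,0,0],0],[[0.018,0,0],[0,0,0],0],[[0.02,0,0],[0,0,0],0],[[0.02,0,0],[0,0,0],0],[[0.02,0,0],[0,0,0],0],[[0.02,0,0],[0,0,0],0]]'

```text
t: 25.03
eef_pos: [0.4656, -0.1319, 0.2149]
tool_rot: [1.0, -0.011, -0.0, -0.0]
wrist_force: [0.1, 0.7, -0.1]
width: -0.0003
grip_force: 0.0
```

```bash
python3 f.py
```

```text
[-0.32  0.02 -0.02] [ 0.4656 -0.1319  0.2149]
```

Request:
servo_tool --targets '[[[0.001,0,0],[0,0,0],0],[[0.002,0,0],[0,0,0],0],[[0.003,0,0],[0,0,0],0],[[0.004,0,0],[0,0,0],0],[[0.005,0,0],[0,0,0],0],[[0.006,0,0],[0,0,0],0],[[0.007,0,0],[0,0,0],0],[[0.008,0,0],[0,0,0],0],[[0.008,0,0],[0,0,0],0],[[0.008,0,0],[0,0,0],0]]'

```text
t: 26.17
eef_pos: [0.4672, -0.1319, 0.2149]
tool_rot: [1.0, -0.011, -0.0, 0.0]
wrist_force: [0.6, 0.0, 0.7]
width: -0.0
grip_force: 0.0
```

Request:
servo_tool --targets '[[[0.001,0,0],[0,0,0],0],[[0.002,0,0],[0,0,0],0],[[0.003,0,0],[0,0,0],0],[[0.003,0,0],[0,0,0],0],[[0.004,0,0],[0,0,0],0],[[0.004,0,0],[0,0,0],0],[[0.004,0,0],[0,0,0],0],[[0.004,0,0],[0,0,0],0],[[0.004,0,0],[0,0,0],0],[[0.004,0,0],[0,0,0],0]]'

```text
t: 27.0
eef_pos: [0.4677, -0.1319, 0.2148]
tool_rot: [1.0, -0.011, -0.0, -0.0]
wrist_force: [-4.0, 0.0, 2.7]
width: 0.0001
grip_force: 2.0
```

```bash
python3 f.py
```

```text
[-4.68 -0.68  2.29] [ 0.4678 -0.1319  0.2148]
```

Request:
servo_tool --targets '[[[0.001,0,0],[0,0,0],0],[[0.001,0,0],[0,0,0],0],[[0.002,0,0],[0,0,0],0],[[0.002,0,0],[0,0,0],0],[[0.003,0,0],[0,0,0],0],[[0.003,0,0],[0,0,0],0],[[0.003,0,0],[0,0,0],0],[[0.003,0,0],[0,0,0],0],[[0.003,0,0],[0,0,0],0],[[0.003,0,0],[0,0,0],0]]'

```text
t: 28.13
eef_pos: [0.468, -0.1319, 0.2148]
tool_rot: [1.0, -0.011, -0.001, -0.0]
wrist_force: [-7.2, -1.5, 3.6]
width: -0.0001
grip_force: 3.6
```

```bash
python3 f.py
```

```text
[-7.04 -0.93  4.13] [ 0.468  -0.1319  0.2148]
```

Request:
servo_tool --targets '[[[0.001,0,0],[0,0,0],0],[[0.001,0,0],[0,0,0],0],[[0.002,0,0],[0,0,0],0],[[0.002,0,0],[0,0,0],0],[[0.003,0,0],[0,0,0],0],[[0.003,0,0],[0,0,0],0],[[0.003,0,0],[0,0,0],0],[[0.003,0,0],[0,0,0],0],[[0.003,0,0],[0,0,0],0],[[0.003,0,0],[0,0,0],0]]'

```text
t: 29.27
eef_pos: [0.4682, -0.1318, 0.2147]
tool_rot: [1.0, -0.011, -0.001, -0.0]
wrist_force: [-8.6, -1.8, 5.5]
width: 0.0
grip_force: 4.6
```

```bash
python3 f.py
```

```text
[-9.74 -1.13  5.53] [ 0.4682 -0.1318  0.2147]
```

Request:
servo_tool --targets '[[[0.001,0,0],[0,0,0],0],[[0.001,0,0],[0,0,0],0],[[0.002,0,0],[0,0,0],0],[[0.002,0,0],[0,0,0],0],[[0.003,0,0],[0,0,0],0],[[0.003,0,0],[0,0,0],0],[[0.003,0,0],[0,0,0],0],[[0.003,0,0],[0,0,0],0],[[0.003,0,0],[0,0,0],0],[[0.003,0,0],[0,0,0],0]]'

```text
t: 30.4
eef_pos: [0.4685, -0.1318, 0.2147]
tool_rot: [1.0, -0.011, -0.002, 0.0]
wrist_force: [-9.8, -0.5, 8.4]
width: -0.0002
grip_force: 5.4
```

```bash
python3 f.py
```

```text
[-11.04  -1.14   7.3 ] [ 0.4686 -0.1318  0.2147]
```

Request:
servo_tool --targets '[[[0.001,0,0],[0,0,0],0],[[0.001,0,0],[0,0,0],0],[[0.002,0,0],[0,0,0],0],[[0.002,0,0],[0,0,0],0],[[0.003,0,0],[0,0,0],0],[[0.003,0,0],[0,0,0],0],[[0.003,0,0],[0,0,0],0],[[0.003,0,0],[0,0,0],0],[[0.003,0,0],[0,0,0],0],[[0.003,0,0],[0,0,0],0]]'

```text
t: 31.53
eef_pos: [0.4689, -0.1318, 0.2146]
tool_rot: [1.0, -0.011, -0.002, -0.0]
wrist_force: [-12.0, -1.2, 8.6]
width: 0.0003
grip_force: 6.1
```

```bash
python3 f.py
```

```text
[-12.53  -1.16   8.38] [ 0.4689 -0.1318  0.2146]
```

At 12.5 N with a steep rise, the phone is seated. Backing off, lifting and handing in.

Request:
servo_tool --targets '[[[-0.005,0,0],[0,0,0],0],[[-0.02,0,0],[0,0,0],0],[[-0.06,0,0],[0,0,0],0],[[-0.12,0,0],[0,0,0],0],[[-0.15,0,-0.05],[0,0,0],0],[[-0.15,0,-0.15],[0,0,0],0],[[-0.15,0,-0.3],[0,0,0],0],[[-0.15,0,-0.4],[0,0,0],0],[[-0.15,0,-0.4],[0,0,0],0],[[-0.15,0,-0.4],[0,0,0],0]]'

```text
t: 32.67
eef_pos: [0.441, -0.1317, 0.2965]
tool_rot: [1.0, -0.011, 0.002, 0.001]
wrist_force: [-0.9, -0.5, 0.1]
width: 0.0004
grip_force: 0.0
```

```bash
python3 f.py; python3 -c "
from rig import *
print(finish_job())"
```

```text
[-0.46  0.16  0.04] [ 0.4401 -0.1312  0.2941]
the job is handed in; nothing more can be done
None
```

The job is handed in (no verdict was returned): the side clip was pressed to about 13 N at the post, and again to 12.5 N, with the steep rise that shows the phone seated on the rail; the end clip was then swung open to about 0.9 rad, and the arm touches nothing.

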